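# Chuck a bushing and hold the inspection mirror at its balance point

### The job

Turn the knurled chuck sleeve clockwise (seen from above) to its stop, so that the three jaws close on the bronze bushing. Then lift the hinged mirror flap by its orange bar until it stands straight up at its balance point, and finish while still holding it there: its stay is missing, so never let it drop back or go over beyond upright. Leave the turn indicator housing, the gimbal and the red cap where they are.

Things in the scene. Friction and masses are not known exactly. Their poses are not given: they have to be found in the camera images.
- fixture: Bolted-down inspection fixture on a grey base plate 110 x 280 x 12 mm; origin at the centre of the plate's underside on the bench. Its y axis runs along the plate from the chuck (y = -100 mm) past the mirror hinge (y = +10 mm) to the free end of the lying flap; x runs across the plate, parallel to the hinge; z is up. Its place and yaw (up to 0.5 rad either way) differ each time.
- chuck_face (a point): Centre of the chuck's flat top face, 75 mm above the bench, on the upright axis of the sleeve. The knurled aluminium sleeve is a ring 56 mm in diameter, from 42.5 to 72.5 mm above the bench, with a yellow mark on its rim; below it is a 44 mm neck on a 68 mm foot (12 to 20 mm above the bench). Above the face stand only the jaws (12 mm high, within 26 mm of the axis) and the bushing (20 mm high).
- sleeve (a joint): Turn of the chuck sleeve in rad, growing clockwise seen from above; starts at 0 to 0.2, the jaws touch the bushing at about 1.0, firm stop at 1.4. It is fully closed at the stop. About 0.35 N m of friction; it stays where it is left.
- jaw_a: Dark steel chuck jaw on the side towards the mirror. All three jaws move inwards together as the sleeve turns, 4.5 mm per rad; their faces begin 17.5 mm or less from the axis. This body's origin lies on the chuck axis when open.
- jaw_b: Second jaw, 120 degrees on, moving likewise.
- jaw_c: Third jaw, moving likewise.
- bushing: Squat bronze bushing, 26 mm in diameter and 20 mm high, 75 g, standing loose on the chuck face within about 1.5 mm of its centre; origin at the centre of its underside.
- flap (a joint): Angle of the mirror flap in rad: 0 lying flat on its rubber rest (as it starts), pi/2 = 1.571 standing straight up, which is its balance point; farther on it topples over towards the chuck (end stop 2.4). The hinge is nearly free: the flap falls when let go. The flap is a 58 x 56 x 5 mm black-framed mirror plate with two side arms and the lift bar, 100 to 210 g; the mirror faces up when lying and towards the chuck when upright.
- flap_hinge (a point): Middle of the hinge axis, 50 mm above the bench; the axis runs along the fixture's x. Two blue hinge cheeks, 8 mm thick, stand at x = +-43 mm and reach 59 mm above the bench.
- flap_bar (a point): Middle of the orange lift bar, a round bar 10 mm in diameter and 70 mm long, parallel to the hinge and 100 mm from it; 50 mm above the bench while the flap lies flat, 150 mm when upright. Between the bar and the mirror plate is an open gap of 35 mm, closed at its ends by two side arms 58 mm apart inside; fingers can go through and pinch the bar from above, and the bar can turn in the grip as the flap swings.
- housing: Bystander: worn olive drab turn indicator housing, about 100 x 80 x 80 mm, origin at the centre of its underside.
- gimbal: Bystander: chrome-plated gyro gimbal, ring 86 mm across and about 61 mm high, origin at the centre of its underside.
- cap: Bystander: bright red pitot cover cap, 48 mm across and 79 mm high, standing; origin at the centre of its underside. (A blue bench vise with brass-faced jaws, 98 mm high, is also bolted down, clear of the work, to the right and farther off.)

How it is judged:
On the way, in this order (a step that is already met when the one before it is completed fails the run):
1. the chuck is closed: sleeve turned home and all three jaws press on the bushing (value of joint sleeve above 1.2 rad and contact force between each of jaw_a, jaw_b, jaw_c and bushing above 0.5 N and horizontal distance between bushing and chuck_face below 0.003 m), for 0.2 s.
2. the flap is held upright at its balance point (value of joint flap between 1.4708 and 1.6708 rad and contact force between the fingers and flap above 0.2 N), for 0.2 s.
At the end, for the whole second after the job is handed in: The sleeve is at least 1.2 rad round, each jaw presses on the upright bushing with over 0.5 N and the bushing is within 3 mm of the chuck's axis; the flap stands within 0.1 rad (6 degrees) of straight up, still, with the fingers touching it (over 0.2 N) (all of step 1 and all of step 2 and velocity of joint flap between -0.1 and 0.1 rad/s and angle between bushing's own z axis and vertical below 0.1 rad); the arm keeps its last pose, push and grip.
It fails at once if the flap goes over past its balance point (more than 0.35 rad beyond upright) (value of joint flap above 1.92 rad).
It fails at once if the flap is dropped back (falls faster than 6 rad/s) (velocity of joint flap below -6 rad/s).
It fails at once if the housing, gimbal or cap is moved by more than 20 mm (distance of any of housing, gimbal, cap from where it was at the start of the episode above 0.02 m).
It also fails if it takes over 51 s, if anything falls off the work surface, if the arm or the gripper's body presses on something with over 40 N, if the wrist force passes 120 N, or if a joint passes its speed limit or range.

### The arm

A 6-joint arm with a two-finger parallel gripper is mounted at the origin on the work surface. World frame = base frame: x ahead of the robot, y to its left, z up, the work surface at z = 0. Lengths are in m, angles in rad, forces in N, time in s.
With the tool pointing down it reaches from about 0.275 to 0.825 m from the base axis. Payload 4.9 kg.
Tool frame: the origin (TCP) lies at the very end of the fingers, on their centre line; the grasp point (between the pads) lies 19 mm behind it; z points along the fingers, y is the direction in which the jaws open and shut (so a half turn about z gives the same grasp; the last joint's range is limited). The gripper opens to 85 mm and grips with 20 to 120 N. Pads are 22 mm wide; open, the fingers measure 114 mm over their backs; the gripper's body (76 mm by 85 mm) begins 54 mm behind the grasp point. The pads swing forward as they close: fully open they stand 13 mm farther back than shut.
Start: joints at [-1.455, 0.326, -0.193, 1.052, 0, 1.437], TCP at [0.136, -0.533, 0.231] pointing down, gripper open.
Joint ranges: [-2.65, 2.65], [-0.97, 1.79], [-1.3, 1.35], [-1.93, 2.1], [-1.47, 1.37], [-3.14, 3.14]. Speed limits (rad/s): [2.57, 2.57, 3.14, 3.14, 3.14, 3.14].

### API

Orientations are given as a 3x3 rotation matrix whose columns are the frame's x, y, z axes.
In Python, from workcell import get_state, camera, job_done gives the robot as it stands. The module is installed in compiled form; this text tells all that it offers.
- The arm moves only by the shell command python3 -m jog 'ROWS'. ROWS is JSON, a list of rows, each a list of 7 numbers: the shift along the tool's x, y, z in m, then the turn, a rotation vector about the tool's x, y, z in degrees, then the opening, from 0 (shut) to 1 (fully open). In form: [[dx, dy, dz, rx, ry, rz, fingers], ...]. A call has 1 to 8 rows; each row is the pose to reach, as a shift and turn from the pose commanded when the call began, along the tool's axes at that moment; what a row does not reach only later rows make up. A row lasts 1/12 s, in which the tool goes at most 41.7 mm and 7.16 degrees, less where a joint would pass 70% of its speed; a pose out of reach is approached as far as the arm can. A call with a gripper value outside its range is refused whole. The fingers move at their own pace and stop on an object; the grip force is fixed at half the most. Time passes only in rows, so rows that repeat a pose let the fingers close. It gives the time, the measured TCP pose, the force and the opening at its end, in the units of the state.
- get_state(): the state, without advancing time (a new reading comes with each control period).
- camera(name): name is "scene" or "top"; returns a dict with "color" (480x640x3 uint8, red, green, blue), "camera_matrix" (3x3 intrinsics, pixels), "dist_coeffs" ([k1, k2, p1, p2, k3] as OpenCV has them; the pictures are not rectified), "R" (3x3) and "t" (3): a world point X has camera coordinates R X + t. Camera axes: x right, y down, z forward; pixel columns grow to the right and rows downward; lengths in m; the calibration is good to about 2 mm. A picture is of the moment at which its call begins. There is no depth.
- job_done(): hands the job in, once; it reports no verdict.
The state is a dict: "time_s": time; "q": joint angles; "qvel": joint speeds; "tau": joint torques, N m; "ee_pos": TCP position; "tcp_rot": TCP orientation; "ft_force": force on the tool from outside, world axes, zero at the start; "wrist_torque": the same for the moment, N m; "width": finger opening in m.
Only numpy, scipy, OpenCV 4.12 (cv2) and the standard library are available. Lean on these libraries where they do the work, as an engineer would, in place of code of your own. Each camera call takes 0.05 s, during which the arm holds its last target.

## Working session

There is one attempt and no reset: what is moved stays moved. The work goes in short steps, Python scripts to look and compute and a shell command to move; the robot and the scene stay as the last step left them, time stands still between calls to the robot, and variables do not carry over. Pictures are saved under pics/ and viewed, and the job is handed in when it is done.

```bash
mkdir -p pics; ls; python3 - <<'E'
from workcell import get_state,camera
import cv2,numpy as np
s=get_state();print({k:np.round(v,3).tolist() for k,v in s.items()})
for n in("scene","top"):
    c=camera(n);cv2.imwrite(f"pics/{n}0.png",c["color"][...,::-1]);print(n,np.round(c["camera_matrix"],1).tolist(),c["dist_coeffs"],np.round(c["R"],3).tolist(),c["t"])
E
```

```text
pics
{'time_s': 0.0, 'q': [-1.455, 0.327, -0.194, 1.052, 0.0, 1.437], 'qvel': [-0.001, -0.001, 0.0, 0.0, -0.001, 0.0], 'tau': [-0.001, -44.34, 26.244, 0.015, -0.0, 0.0], 'ee_pos': [0.136, -0.532, 0.231], 'tcp_rot': [[0.969, 0.247, -0.0], [0.247, -0.969, 0.002], [0.0, -0.002, -1.0]], 'ft_force': [-0.302, 0.163, 0.25], 'wrist_torque': [-0.001, 0.032, 0.037], 'width': 0.086}
scene [[510.9, 0.0, 323.1], [0.0, 510.9, 240.6], [0.0, 0.0, 1.0]] [-0.06170501  0.          0.          0.          0.        ] [[-0.71, 0.704, 0.003], [0.606, 0.613, -0.507], [-0.359, -0.358, -0.862]] [ 0.42659043 -0.34247556  1.30336021]
top [[458.9, 0.0, 311.0], [0.0, 458.9, 243.0], [0.0, 0.0, 1.0]] [-0.08470397  0.          0.          0.          0.        ] [[0.027, -1.0, -0.006], [-0.999, -0.027, -0.031], [0.03, 0.006, -1.0]] [-0.01232378  0.61216504  0.97562365]
```

View pics/top0.png

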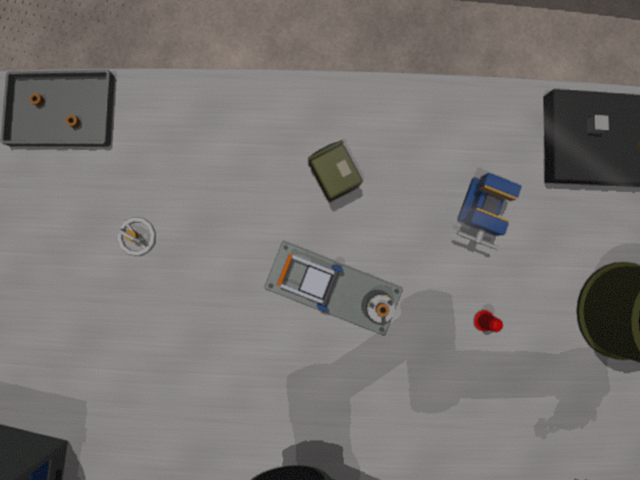

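View pics/scene0.png

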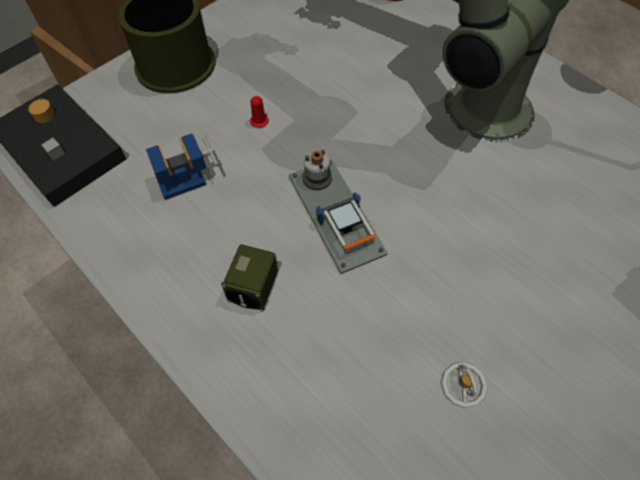

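The top view shows the fixture with its chuck at about (380,308) and the orange bar at (286,270). The housing is at (336,170), the gimbal at (136,237) and the cap at (487,321), all clear of the work. Next I'll measure.

```bash
cat > h.py <<'E'
from workcell import get_state,camera
import cv2,numpy as np
def ray(c,uv):
    p=cv2.undistortPoints(np.array(uv,float).reshape(-1,1,2),c["camera_matrix"],c["dist_coeffs"]).reshape(-1,2)
    d=np.c_[p,np.ones(len(p))]@c["R"]; o=-c["R"].T@c["t"]; return o,d
def onz(c,uv,z):
    o,d=ray(c,uv); return o+d*((z-o[2])/d[:,2])[:,None]
def proj(c,X):
    return cv2.projectPoints(np.array(X,float).reshape(-1,1,3),cv2.Rodrigues(c["R"])[0],c["t"],c["camera_matrix"],c["dist_coeffs"])[0].reshape(-1,2)
def mask(c,lo,hi):
    return cv2.inRange(cv2.cvtColor(c["color"],cv2.COLOR_RGB2HSV),np.array(lo),np.array(hi))
def crop(c,x,y,w,h,k,fn):
    cv2.imwrite(fn,cv2.resize(c["color"][y:y+h,x:x+w,::-1],None,fx=k,fy=k,interpolation=cv2.INTER_CUBIC))
def tri(c1,p1,c2,p2):
    A=[];b=[]
    for c,p in((c1,p1),(c2,p2)):
        o,d=ray(c,[p]);d=d[0]/np.linalg.norm(d);M=np.eye(3)-np.outer(d,d);A.append(M);b.append(M@o)
    return np.linalg.lstsq(np.vstack(A),np.hstack(b),rcond=None)[0]
E
python3 - <<'E'
from h import *
t=camera("top");s=camera("scene")
crop(t,255,230,160,120,5,"pics/tc0.png");crop(s,280,130,120,150,4,"pics/sc0.png")
for n,c in(("t",t),("s",s)):
    for nm,lo,hi in(("orange",(5,180,120),(16,255,255)),("blue",(100,120,40),(125,255,255)),("bronze",(5,100,60),(16,255,255)),("yellow",(22,120,100),(35,255,255))):
        m=mask(c,lo,hi);N,l,st,ce=cv2.connectedComponentsWithStats(m)
        for i in range(1,N):
            if st[i,4]>3 and 250<ce[i,0]<420 and 120<ce[i,1]<350: print(n,nm,st[i],ce[i].round(2))
E
```

```text
t orange [278 255  13  30 106] [284.48 269.85]
t blue [333 266   9   6  32] [337.09 268.19]
t blue [318 304   9   7  40] [322.   307.05]
t bronze [277 254  15  32 161] [284.57 269.81]
t bronze [376 304  13  13 110] [382.1  309.61]
s orange [344 235  31  14 112] [359.37 241.45]
s blue [354 193   5  10  30] [356.07 197.1 ]
s blue [317 207   6  18  64] [320.06 215.03]
s bronze [311 151  12  13  86] [316.51 156.15]
s bronze [343 234  33  16 177] [359.14 241.58]
```

View pics/tc0.png

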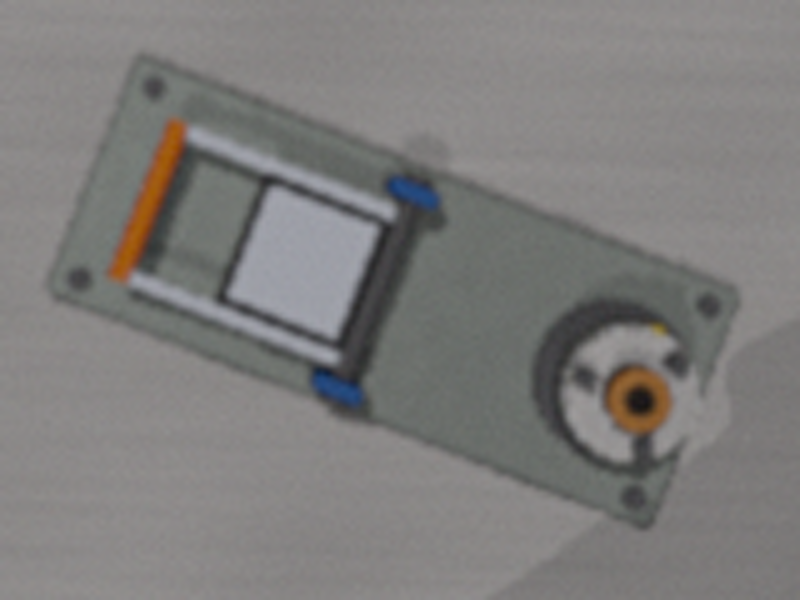

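View pics/sc0.png

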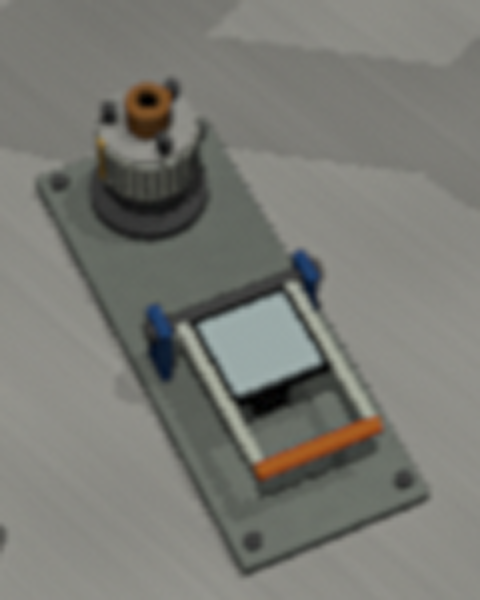

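```bash
python3 - <<'E'
from h import *
t=camera("top");s=camera("scene")
print("bar",tri(t,(284.55,269.83),s,(359.2,241.55)), onz(t,[(284.55,269.83)],.05))
print("bush",tri(t,(382.1,309.6),s,(316.5,156.15)), onz(t,[(382.1,309.6)],.094))
ch=onz(t,[(337.1,268.2),(322,307)],.057);print("cheeks",ch,ch.mean(0))
# plate corners: contour of plate
g=cv2.cvtColor(t["color"],cv2.COLOR_RGB2HSV)
print(g[280,355],g[300,350],g[262,380-40],g[240,320])
E
```

```text
bar [0.55442151 0.05669281 0.05211177] [[0.55448542 0.05669122 0.05      ]]
bush [ 0.48289845 -0.13953003  0.09254886] [[ 0.48296721 -0.13921331  0.094     ]]
cheeks [[ 0.56089491 -0.05083233  0.057     ]
 [ 0.48109271 -0.02212937  0.057     ]] [ 0.52099381 -0.03648085  0.057     ]
[ 60   7 112] [ 68   9 112] [ 10   6 120] [ 10   6 137]
```

```bash
python3 - <<'E'
from h import *
t=camera("top")
P=onz(t,[(282.6,241.6),(402.4,288),(385,335.4),(265,288)],.012)[:,:2]
print(P,P.mean(0)); e=(P[0]+P[3])/2-(P[1]+P[2])/2; print(np.linalg.norm(e),np.degrees(np.arctan2(e[1],e[0])))
for a in (69.5,70,70.5):
  y=np.array([np.cos(np.radians(a)),np.sin(np.radians(a))])
  print(a,"chuck from plate",P.mean(0)-.1*y,"hinge",np.array([.521,-.0365])-.11*y,"bar",np.array([.5545,.0567])-.21*y,)
# sleeve ring: bright face pixels
m=mask(t,(0,0,135),(179,40,255)); m[:,:364]=0;m[:,400:]=0;m[:292]=0;m[326:]=0
ys,xs=np.nonzero(m);(c,r)=cv2.minEnclosingCircle(np.c_[xs,ys].astype(np.float32));print(c,r,onz(t,[c],.073))
E
```

```text
[[ 0.61364451  0.06495546]
 [ 0.52110728 -0.19413102]
 [ 0.41891306 -0.1593674 ]
 [ 0.51337898  0.09984249]] [ 0.51676096 -0.04717512]
0.27550014296540776 70.16037886477473
69.5 chuck from plate [ 0.48174022 -0.14084234] hinge [ 0.48247719 -0.13953394] bar [ 0.48095645 -0.14000116]
70 chuck from plate [ 0.48255894 -0.14114438] hinge [ 0.48337778 -0.13986619] bar [ 0.48267577 -0.14063545]
70.5 chuck from plate [ 0.48338027 -0.14143927] hinge [ 0.48428125 -0.14019056] bar [ 0.48440056 -0.14125471]
(384.17742919921875, 308.5) 16.18523406982422 [[ 0.48295238 -0.14652711  0.073     ]]
```

Fixture yaw comes out at about -20°. The chuck axis is at (0.483,-0.140) and the bar at (0.5545,0.0567), both consistent across the plate, hinge and bar. Next I'll move above the chuck.

```bash
cat > go.py <<'E'
import sys
from h import *
x,y,z,a=map(float,sys.argv[1:5]); a=np.radians(a)
s=get_state();R=s["tcp_rot"]
T=np.array([[np.cos(a),np.sin(a),0],[np.sin(a),-np.cos(a),0],[0,0,-1]])
from scipy.spatial.transform import Rotation as Ro
print("t",s["time_s"],"pos",s["ee_pos"].round(4) if hasattr(s["ee_pos"],'round') else s["ee_pos"],"w",s["width"],"q6",np.round(s["q"],3)[5])
print("shift mm",(np.array(R).T@(np.array([x,y,z])-s["ee_pos"])*1000).round(1),"rot deg",np.degrees(Ro.from_matrix(np.array(R).T@T).as_rotvec()).round(2),"F",np.round(s["ft_force"],1),"M",np.round(s["wrist_torque"],2))
E
python3 go.py .483 -.140 .2 160
```

```text
t 0.35 pos [ 0.136  -0.5328  0.2311] w 0.08564844225993794 q6 1.437
shift mm [ 433.4 -294.8   31.2] rot deg [-1.0000e-02 -3.0000e-02 -1.4569e+02] F [ 0.2 -0.1 -0.2] M [-0.02 -0.03  0.01]
```

```bash
python3 -m jog '[[0.433,-0.295,0.031,0,0,-145.7,1],[0.433,-0.295,0.031,0,0,-145.7,1],[0.433,-0.295,0.031,0,0,-145.7,1],[0.433,-0.295,0.031,0,0,-145.7,1],[0.433,-0.295,0.031,0,0,-145.7,1],[0.433,-0.295,0.031,0,0,-145.7,1],[0.433,-0.295,0.031,0,0,-145.7,1],[0.433,-0.295,0.031,0,0,-145.7,1]]'; python3 go.py .483 -.140 .2 160
```

```text
time_s: 1.02
ee_pos: [0.3571, -0.2818, 0.2118]
tcp_rot: [[0.31, 0.951, 0.001], [0.951, -0.31, -0.001], [-0.0, 0.001, -1.0]]
ft_force: [-0.0, 0.0, -0.5]
width: 0.0855
t 1.0167 pos [ 0.3571 -0.2818  0.2118] w 0.085539265676619 q6 1.055
shift mm [173.9  75.7  11.8] rot deg [ 2.000e-02  5.000e-02 -8.806e+01] F [-0.   0.  -0.5] M [ 0.02 -0.02 -0.02]
```

```bash
python3 -m jog '[[0.174,0.076,0.012,0,0,-88,1],[0.174,0.076,0.012,0,0,-88,1],[0.174,0.076,0.012,0,0,-88,1],[0.174,0.076,0.012,0,0,-88,1],[0.174,0.076,0.012,0,0,-88,1],[0.174,0.076,0.012,0,0,-88,1],[0.174,0.076,0.012,0,0,-88,1],[0.174,0.076,0.012,0,0,-88,1]]'; python3 go.py .483 -.140 .2 160
```

```text
time_s: 1.68
ee_pos: [0.4835, -0.1415, 0.1994]
tcp_rot: [[-0.634, 0.773, -0.0], [0.773, 0.634, 0.0], [0.0, -0.0, -1.0]]
ft_force: [-0.1, 0.9, 0.6]
width: 0.085
t 1.6833 pos [ 0.4835 -0.1415  0.1994] w 0.08503844703544927 q6 0.453
shift mm [ 1.5  0.5 -0.6] rot deg [-1.000e-02 -1.000e-02 -3.064e+01] F [-0.1  0.9  0.6] M [0.   0.   0.02]
```

```bash
python3 -m jog '[[0,0,0,0,0,-7,1]]' >/dev/null; python3 go.py .483 -.140 .2 160
```

```text
t 1.7667 pos [ 0.4833 -0.1419  0.1995] w 0.08546277721980389 q6 0.33
shift mm [ 1.5  1.2 -0.5] rot deg [-0.000e+00 -1.000e-02 -2.369e+01] F [-0.9  0.5  0. ] M [ 0.02 -0.04 -0.01]
```

```bash
python3 -m jog '[[0.0015,0.001,0,0,0,-7,1],[0.0015,0.001,0.02,0,0,-14,1],[0.0015,0.001,0.05,0,0,-21,1],[0.0015,0.001,0.08,0,0,-23.7,1],[0.0015,0.001,0.08,0,0,-23.7,1],[0.0015,0.001,0.08,0,0,-23.7,1]]' >/dev/null; python3 go.py .483 -.140 .042 160
python3 - <<'E'
from h import *
t=camera("top");s=camera("scene")
crop(t,300,230,160,120,5,"pics/tc1.png");crop(s,270,80,120,120,5,"pics/sc1.png")
E
```

```text
t 2.2667 pos [ 0.4814 -0.1399  0.1188] w 0.08528506654247647 q6 -0.073
shift mm [-1.8  0.4 76.8] rot deg [ 0.02 -0.22 -0.48] F [ 0.1  0.7 -0.2] M [0.01 0.   0.03]
```

View pics/sc1.png

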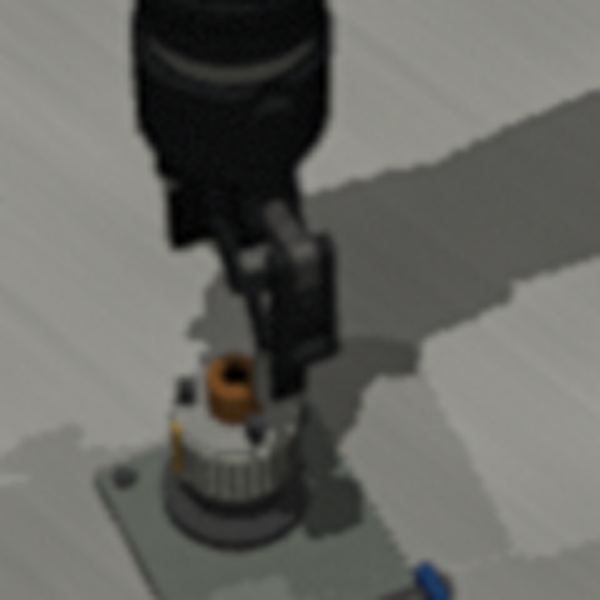

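View pics/tc1.png

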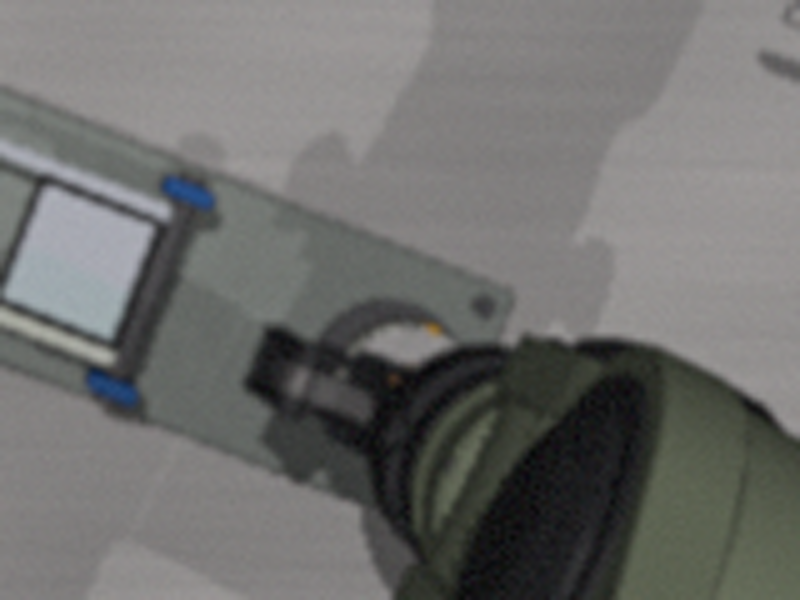

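The fingers straddle the chuck: the bushing is at about (235,375) in the scene crop and the visible finger is beside the sleeve rim. I'll descend.

```bash
python3 -m jog '[[-0.0018,0.0004,0.02,0,0,-0.5,1],[-0.0018,0.0004,0.04,0,0,-0.5,1],[-0.0018,0.0004,0.06,0,0,-0.5,1],[-0.0018,0.0004,0.077,0,0,-0.5,1],[-0.0018,0.0004,0.077,0,0,-0.5,1],[-0.0018,0.0004,0.077,0,0,-0.5,1]]' ; python3 go.py .483 -.140 .042 160
```

```text
time_s: 2.87
ee_pos: [0.4852, -0.1411, 0.0437]
tcp_rot: [[-0.94, 0.341, 0.001], [0.341, 0.94, -0.0], [-0.001, -0.0, -1.0]]
ft_force: [0.3, -0.1, 0.9]
width: 0.0854
t 2.8667 pos [ 0.4852 -0.1411  0.0437] w 0.08543953682676131 q6 -0.081
shift mm [2.5 0.2 1.7] rot deg [-0.    0.04  0.08] F [ 0.3 -0.1  0.9] M [-0.01 -0.04 -0.01]
```

```bash
python3 -m jog '[[0.002,0,0.001,0,0,0,1],[0.002,0,0.001,0,0,0,1],[0.002,0,0.001,0,0,0,0.7],[0.002,0,0.001,0,0,0,0],[0.002,0,0.001,0,0,0,0],[0.002,0,0.001,0,0,0,0],[0.002,0,0.001,0,0,0,0],[0.002,0,0.001,0,0,0,0]]' ; python3 go.py .483 -.140 .042 160
```

```text
time_s: 3.53
ee_pos: [0.4829, -0.1416, 0.0429]
tcp_rot: [[-0.94, 0.341, 0.0], [0.341, 0.94, -0.004], [-0.002, -0.003, -1.0]]
ft_force: [-3.5, -2.8, 9.8]
width: 0.0546
t 3.5333 pos [ 0.4829 -0.1416  0.0429] w 0.0545674429094287 q6 -0.082
shift mm [0.5 1.5 0.9] rot deg [-0.19  0.09  0.07] F [-3.5 -2.8  9.8] M [-0.61  0.71  0.03]
```

```bash
python3 -m jog '[[0,0,0,0,0,5,0],[0,0,0,0,0,10,0],[0,0,0,0,0,15,0],[0,0,0,0,0,20,0],[0,0,0,0,0,25,0],[0,0,0,0,0,30,0],[0,0,0,0,0,35,0],[0,0,0,0,0,40,0]]' ; python3 go.py .483 -.140 .042 160
```

```text
time_s: 4.2
ee_pos: [0.4829, -0.1415, 0.0429]
tcp_rot: [[-0.498, 0.867, 0.0], [0.867, 0.498, -0.003], [-0.003, -0.002, -1.0]]
ft_force: [-1.8, -3.0, 9.1]
width: 0.0546
t 4.2 pos [ 0.4829 -0.1415  0.0429] w 0.05464251796192159 q6 0.619
shift mm [1.3 0.8 0.9] rot deg [ -0.15   0.14 -40.11] F [-1.8 -3.   9.1] M [-0.58  0.79  0.36]
```

```bash
python3 -m jog '[[0,0,0,0,0,5,0],[0,0,0,0,0,10,0],[0,0,0,0,0,15,0],[0,0,0,0,0,20,0],[0,0,0,0,0,24,0],[0,0,0,0,0,27,0],[0,0,0,0,0,30,0]]' ; python3 go.py .483 -.140 .042 160
python3 -m jog '[[0,0,0,0,0,2,0],[0,0,0,0,0,4,0],[0,0,0,0,0,6,0]]' ; python3 go.py .483 -.140 .042 160
```

```text
time_s: 4.78
ee_pos: [0.483, -0.1415, 0.0429]
tcp_rot: [[0.0, 1.0, 0.0], [1.0, -0.0, -0.003], [-0.003, 0.0, -1.0]]
ft_force: [-2.8, -2.8, 9.5]
width: 0.0545
t 4.7833 pos [ 0.483  -0.1415  0.0429] w 0.0544626436721963 q6 1.141
shift mm [ 1.5 -0.   0.9] rot deg [ -0.1    0.18 -70.01] F [-2.8 -2.8  9.5] M [-0.4   0.96  0.5 ]
time_s: 5.03
ee_pos: [0.483, -0.1414, 0.0429]
tcp_rot: [[0.104, 0.995, 0.0], [0.995, -0.104, -0.003], [-0.003, 0.001, -1.0]]
ft_force: [-3.0, -2.5, 9.6]
width: 0.0545
t 5.0333 pos [ 0.483  -0.1414  0.0429] w 0.05451009870312448 q6 1.245
shift mm [ 1.4 -0.2  0.9] rot deg [ -0.09   0.19 -75.95] F [-3.  -2.5  9.6] M [-0.44  0.97  0.5 ]
```

```bash

python3 -m jog '[[0,0,0,0,0,1.5,0],[0,0,0,0,0,3,0],[0,0,0,0,0,4,0]]' >/dev/null; python3 go.py .483 -.140 .042 160
python3 -m jog '[[0,0,0,0,0,1,0],[0,0,0,0,0,2,0],[0,0,0,0,0,2,0]]' >/dev/null; python3 go.py .483 -.140 .042 160
```

```text
t 5.2833 pos [ 0.483  -0.1415  0.0429] w 0.05470787475649331 q6 1.313
shift mm [ 1.4 -0.3  0.9] rot deg [ -0.09   0.2  -79.85] F [-2.  -2.4  8.2] M [-0.54  1.01  1.53]
t 5.5333 pos [ 0.4832 -0.1409  0.0428] w 0.05426801941165231 q6 1.344
shift mm [ 0.8 -0.4  0.8] rot deg [-3.000e-02  1.600e-01 -8.158e+01] F [-2.7 -2.2  7.9] M [-0.21  0.65  2.06]
```

Torque rose sharply, from 0.5 to 2.1 N m, so the sleeve is at its stop. I'll release, rise and check.

```bash

python3 -m jog '[[0,0,0,0,0,-1,0],[0,0,0,0,0,-1,1],[0,0,0,0,0,-1,1],[0,0,0,0,0,-1,1],[0,0,0,0,0,-1,1],[0,0,0,0,0,-1,1]]' >/dev/null; python3 go.py .483 -.140 .17 160
```

```text
t 6.0333 pos [ 0.4826 -0.14    0.0415] w 0.08502717630192208 q6 1.332
shift mm [ 1.000e-01  3.000e-01 -1.285e+02] rot deg [-0.000e+00 -2.000e-02 -8.091e+01] F [0.1 0.3 0.8] M [-0.01 -0.    0.05]
```

```bash

python3 -m jog '[[0,0,-0.03,0,0,0,1],[0,0,-0.06,0,0,0,1],[0,0,-0.1,0,0,0,1],[0,0,-0.13,0,0,0,1],[0,0,-0.13,0,0,0,1]]' >/dev/null; python3 go.py .5545 .0567 .15 160
```

```text
t 6.45 pos [ 0.4863 -0.1417  0.1776] w 0.08541650143265056 q6 1.332
shift mm [207.8  29.2  27.4] rot deg [  0.37   0.51 -80.9 ] F [ 1.9 -0.3  0.3] M [-0.08 -0.06 -0.01]
```

```bash

python3 -m jog '[[0.21,0.03,0.02,0,0,-81,0.4],[0.21,0.03,0.02,0,0,-81,0.4],[0.21,0.03,0.02,0,0,-81,0.4],[0.21,0.03,0.02,0,0,-81,0.4],[0.21,0.03,0.02,0,0,-81,0.4],[0.21,0.03,0.02,0,0,-81,0.4],[0.21,0.03,0.02,0,0,-81,0.4],[0.21,0.03,0.02,0,0,-81,0.4]]' >/dev/null; python3 go.py .5545 .0567 .15 160
```

```text
t 7.1167 pos [0.5515 0.0618 0.1506] w 0.03380968340563024 q6 0.731
shift mm [-5.7 -1.7  0.6] rot deg [ -0.04  -0.07 -23.11] F [-0.5 -1.4  0.2] M [-0.03 -0.   -0.05]
```

```bash

python3 -m jog '[[-0.0057,-0.0017,0,0,0,-7,0.4],[-0.0057,-0.0017,0,0,0,-14,0.4],[-0.0057,-0.0017,0,0,0,-21,0.4],[-0.0057,-0.0017,0,0,0,-23.1,0.4],[-0.0057,-0.0017,0,0,0,-23.1,0.4],[-0.0057,-0.0017,0,0,0,-23.1,0.4]]' >/dev/null; python3 go.py .5545 .0567 .09 160
python3 - <<'E'
from h import *
t=camera("top");s=camera("scene")
crop(t,255,230,160,120,5,"pics/tc2.png");crop(s,290,110,120,150,4,"pics/sc2.png")
E
```

```text
t 7.6167 pos [0.5546 0.0553 0.1511] w 0.03370757151352936 q6 0.326
shift mm [ 0.5  1.3 61.1] rot deg [-0.01 -0.04 -0.58] F [ 0.9  0.4 -0. ] M [-0.03  0.04  0.02]
```

View pics/sc2.png

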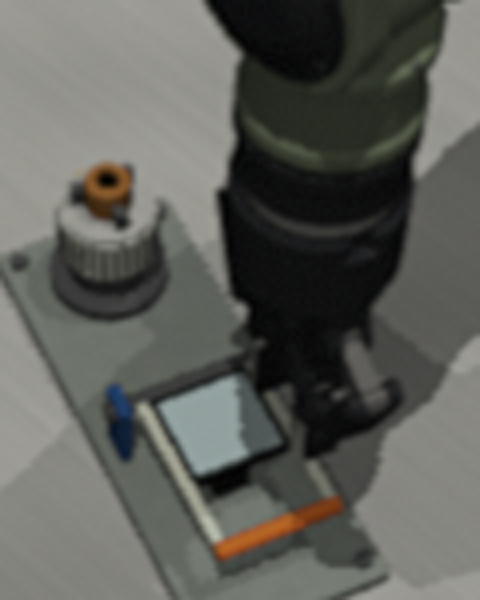

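View pics/tc2.png

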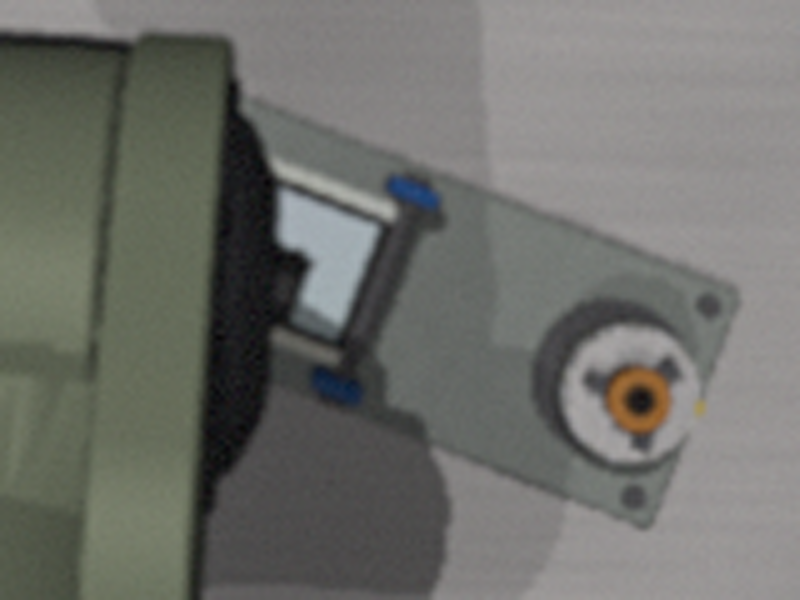

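The yellow mark turned about 79° clockwise, from (659,328) to (700,407) in the crop. The jaws now touch the bushing, and the gripper is above the bar. I'll descend.

```bash

python3 -m jog '[[0.0005,0.001,0.02,0,0,-0.5,0.4],[0.0005,0.001,0.04,0,0,-0.5,0.4],[0.0005,0.001,0.06,0,0,-0.5,0.4],[0.0005,0.001,0.06,0,0,-0.5,0.4],[0.0005,0.001,0.06,0,0,-0.5,0.4]]' >/dev/null; python3 go.py .5545 .0567 .032 160
```

```text
t 8.1333 pos [0.5536 0.0564 0.0908] w 0.03419287243731033 q6 0.318
shift mm [-0.9  0.6 58.8] rot deg [-0.05 -0.15 -0.03] F [ 0.1 -0.6  0.5] M [-0.01 -0.06  0.06]
```

```bash

python3 -m jog '[[-0.001,0.0005,0.02,0,0,0,0.4],[-0.001,0.0005,0.035,0,0,0,0.4],[-0.001,0.0005,0.05,0,0,0,0.4],[-0.001,0.0005,0.058,0,0,0,0.4],[-0.001,0.0005,0.058,0,0,0,0.4],[-0.001,0.0005,0.058,0,0,0,0.4]]' >/dev/null; python3 go.py .5545 .0567 .032 160
python3 - <<'E'
from h import *
s=camera("scene")
crop(s,290,130,120,150,4,"pics/sc3.png")
E
```

```text
t 8.6333 pos [0.5563 0.0565 0.0344] w 0.03450749149454538 q6 0.318
shift mm [ 1.8 -0.4  2.4] rot deg [ 0.01  0.04 -0.01] F [ 0.8 -0.1  1. ] M [-0.04  0.05 -0.02]
```

View pics/sc3.png

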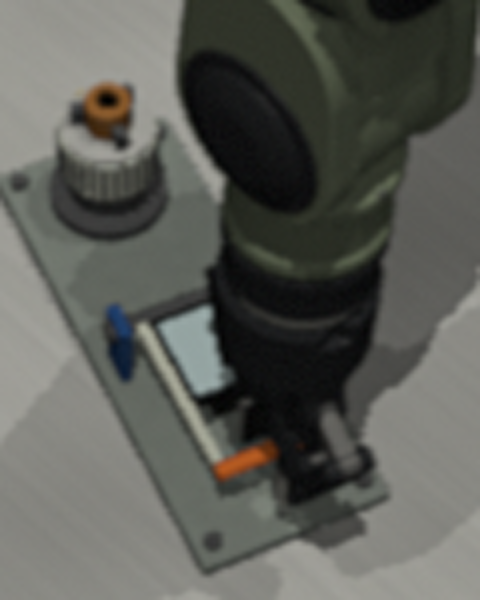

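The front finger is at (300,490), just beyond the bar's midpoint at (280,448), as expected. I'll close.

```bash

python3 -m jog '[[0.001,0,0.001,0,0,0,0],[0.001,0,0.001,0,0,0,0],[0.001,0,0.001,0,0,0,0],[0.001,0,0.001,0,0,0,0],[0.001,0,0.001,0,0,0,0]]' ; python3 go.py .5545 .0567 .032 160
```

```text
time_s: 9.1
ee_pos: [0.5551, 0.0557, 0.0335]
tcp_rot: [[-0.939, 0.343, 0.001], [0.343, 0.939, -0.003], [-0.001, -0.002, -1.0]]
ft_force: [-2.6, -5.1, 6.1]
width: 0.0078
t 9.1 pos [0.5551 0.0557 0.0335] w 0.0077647158204253814 q6 0.319
shift mm [0.9 0.8 1.5] rot deg [-0.13  0.08 -0.05] F [-2.6 -5.1  6.1] M [-1.02  0.47  0.03]
```

```bash

python3 -m jog '[[0,-0.0004,-0.0087,0,0,0,0],[0,-0.0015,-0.0174,0,0,0,0],[0,-0.0034,-0.0259,0,0,0,0],[0,-0.006,-0.0342,0,0,0,0],[0,-0.0094,-0.0423,0,0,0,0],[0,-0.0134,-0.05,0,0,0,0]]' ; python3 go.py .521 -.037 .1335 160
```

```text
time_s: 9.6
ee_pos: [0.5508, 0.0444, 0.0835]
tcp_rot: [[-0.94, 0.342, 0.001], [0.342, 0.94, 0.001], [-0.001, 0.001, -1.0]]
ft_force: [3.7, -2.4, -5.4]
width: 0.0076
t 9.6 pos [0.5508 0.0444 0.0835] w 0.007611533613945791 q6 0.295
shift mm [  0.1 -86.6 -50.1] rot deg [0.08 0.04 0.01] F [ 3.7 -2.4 -5.4] M [-0.17 -0.69 -0.06]
```

```bash

python3 -m jog '[[0,-0.0047,-0.0074,0,0,0,0],[0,-0.01,-0.0143,0,0,0,0],[0,-0.0159,-0.0207,0,0,0,0],[0,-0.0223,-0.0266,0,0,0,0],[0,-0.0292,-0.0319,0,0,0,0],[0,-0.0366,-0.0366,0,0,0,0]]' ; python3 go.py .521 -.037 .1335 160
python3 - <<'E'
from h import *
s=camera("scene")
crop(s,270,110,120,150,4,"pics/sc4.png")
E
```

```text
time_s: 10.1
ee_pos: [0.5395, 0.0128, 0.1216]
tcp_rot: [[-0.94, 0.34, 0.005], [0.34, 0.94, 0.008], [-0.002, 0.009, -1.0]]
ft_force: [2.5, 9.8, 7.6]
width: 0.0076
t 10.1 pos [0.5395 0.0128 0.1216] w 0.007565162044031678 q6 0.229
shift mm [  0.4 -53.  -12.3] rot deg [0.53 0.11 0.12] F [2.5 9.8 7.6] M [ 2.43 -0.78 -0.02]
```

View pics/sc4.png

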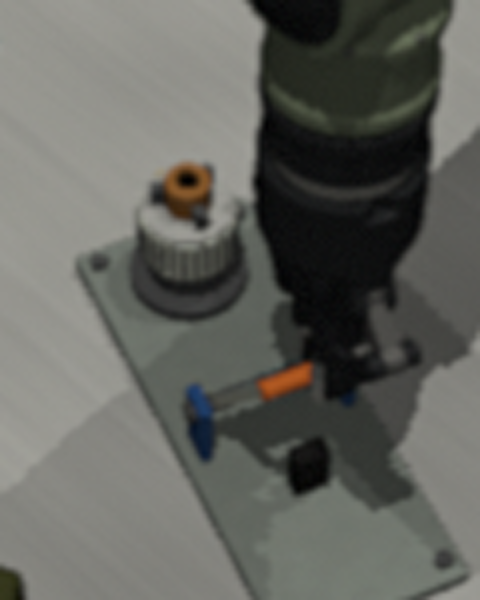

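```bash

python3 -m jog '[[0,0,0,0,0,0,0],[0,0,0,0,0,0,0]]' >/dev/null ; python3 go.py .521 -.037 .1335 160
```

```text
t 10.3167 pos [0.5394 0.0125 0.1222] w 0.007590929667372938 q6 0.23
shift mm [  0.4 -52.7 -11.7] rot deg [0.45 0.15 0.1 ] F [ 0.4  8.8 12.7] M [ 1.85 -0.18  0.  ]
```

The residual force of about 15 N is radially outward, so my commanded arc runs slightly inside the true one. I'll add 2 mm of radius and continue.

```bash

python3 -m jog '[[0,0.001,-0.0017,0,0,0,0],[0,-0.003,-0.004,0,0,0,0],[0,-0.0069,-0.0058,0,0,0,0],[0,-0.011,-0.0077,0,0,0,0],[0,-0.0151,-0.0093,0,0,0,0],[0,-0.0193,-0.0107,0,0,0,0],[0,-0.0236,-0.0119,0,0,0,0],[0,-0.0236,-0.0119,0,0,0,0]]' >/dev/null ; python3 go.py .521 -.037 .1335 160
```

```text
t 10.9833 pos [ 0.5308 -0.0112  0.1337] w 0.007689689297444203 q6 0.186
shift mm [  0.3 -27.6   0.1] rot deg [0.28 0.13 0.04] F [-0.2  6.5 13.1] M [ 1.32 -0.02 -0.04]
```

```bash

python3 -m jog '[[0,0,-0.0015,0,0,0,0],[0,-0.0043,-0.0025,0,0,0,0],[0,-0.0086,-0.0035,0,0,0,0],[0,-0.013,-0.0041,0,0,0,0],[0,-0.0175,-0.0046,0,0,0,0],[0,-0.022,-0.005,0,0,0,0],[0,-0.025,-0.005,0,0,0,0],[0,-0.025,-0.005,0,0,0,0]]' >/dev/null ; python3 go.py .521 -.037 .1335 160
python3 - <<'E'
from h import *
s=camera("scene");t=camera("top")
crop(s,270,80,120,150,4,"pics/sc5.png");crop(t,255,230,160,120,5,"pics/tc5.png")
for n,c in(("t",t),("s",s)):
  m=mask(c,(5,180,120),(16,255,255));N,l,st,ce=cv2.connectedComponentsWithStats(m)
  for i in range(1,N):
    if st[i,4]>8 and 250<ce[i,0]<420 and 120<ce[i,1]<350:print(n,st[i],ce[i])
E
```

```text
t 11.65 pos [ 0.5217 -0.0359  0.1378] w 0.00742541491464241 q6 0.138
shift mm [ 0.3 -1.2  4.3] rot deg [ 0.11  0.11 -0.01] F [1.1 3.3 9.3] M [ 0.75 -0.13  0.03]
s [324 177  12   7  48] [329.64583333 180.0625    ]
```

View pics/sc5.png

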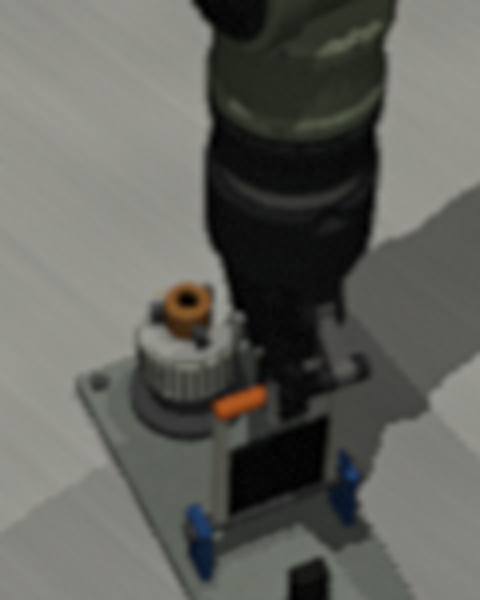

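View pics/tc5.png

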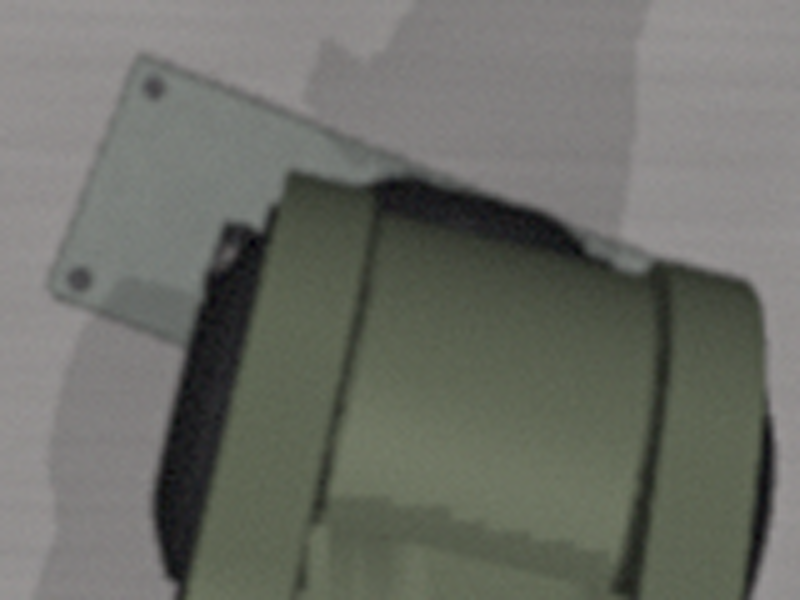

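```bash
python3 - <<'E'
from h import *
s=camera("scene");a=np.radians(-20)
O=np.array([.483,-.1402]);ex=np.array([np.cos(a),np.sin(a)]);ey=np.array([-np.sin(a),np.cos(a)])
m=mask(s,(3,120,60),(18,255,255));N,l,st,ce=cv2.connectedComponentsWithStats(m)
for i in range(1,N):
    if st[i,4]>8 and 310<ce[i,0]<350 and 165<ce[i,1]<200:
        for z in(.147,.15,.153):
            p=onz(s,[ce[i]],z)[0,:2]-O;print(st[i],ce[i],z,"fx",p@ex,"fy",p@ey-.1)
# arms / cheeks: fixture-frame prediction
for th in(80,90,100):
    t=np.radians(th);X=[np.r_[O+ex*x+ey*(.11+.1*np.cos(t)),.05+.1*np.sin(t)] for x in(-.035,.035)]
    print(th,proj(s,X).round(1).tolist())
p=get_state()["ee_pos"];print("tcp fy",(p[:2]-O)@ey-.1,p)
E
```

```text
[323 176  14   9  82] [329.64634146 180.13414634] 0.147 fx 0.019791174283233296 fy 0.008014529357151412
[323 176  14   9  82] [329.64634146 180.13414634] 0.15 fx 0.020797775507931084 fy 0.010060184764285607
[323 176  14   9  82] [329.64634146 180.13414634] 0.153 fx 0.02180437673262885 fy 0.012105840171419857
80 [[359.1, 177.5], [326.8, 189.6]]
90 [[355.2, 170.7], [323.0, 182.6]]
100 [[351.2, 164.9], [319.3, 176.6]]
tcp fy 0.011452793669070926 [ 0.52177413 -0.03570704  0.13782673]
```

```bash

python3 -m jog '[[0,-0.001,0,0,0,0,0],[0,-0.001,0,0,0,0,0],[0,-0.001,0,0,0,0,0],[0,-0.001,0,0,0,0,0],[0,-0.001,0,0,0,0,0],[0,-0.001,0,0,0,0,0]]' >/dev/null ; python3 go.py .521 -.037 .1335 160
python3 - <<'E'
from h import *
s=camera("scene")
crop(s,290,130,80,80,7,"pics/sc6.png")
for _ in range(2):
  s=camera("scene");m=mask(s,(3,120,60),(18,255,255));N,l,st,ce=cv2.connectedComponentsWithStats(m)
  print([ce[i].round(2).tolist() for i in range(1,N) if st[i,4]>8 and 300<ce[i,0]<350 and 140<ce[i,1]<200])
  print(get_state()["ee_pos"],get_state()["width"])
E
```

```text
t 12.3 pos [ 0.5215 -0.0363  0.1378] w 0.007030096029713417 q6 0.137
shift mm [ 0.3 -0.8  4.3] rot deg [0.13 0.11 0.02] F [ 0.9  3.1 11.6] M [ 0.93 -0.11  0.02]
[[316.21, 156.79], [329.61, 179.9]]
[ 0.52155014 -0.03636391  0.13785514] 0.007682633267166862
[[316.18, 156.76], [329.68, 179.85]]
[ 0.52154988 -0.03634232  0.13783561] 0.0072778057618101515
```

View pics/sc6.png

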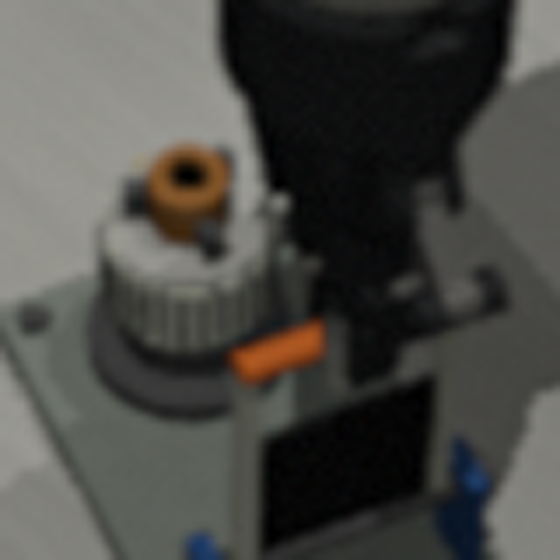

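The flap is standing and gripped at the bar (280,350), the bushing is upright between the closed jaws at (185,190), and nothing is moving between frames. I'll hand in.

```bash
python3 -c "
from workcell import job_done
print(job_done())"
```

```text
the job is handed in; nothing more can be done
None
```

I closed the chuck and lifted the mirror flap to upright, and handed the job in at about 12.5 s with the gripper still holding the orange bar. `job_done()` gives no verdict, so the results below are my own checks.

- **Chuck:** I gripped the sleeve and turned it about 80° clockwise. Wrist torque rose from 0.5 to 2.1 N m at the stop, and the yellow mark moved about 79°. In the last picture all three jaws sit against the bushing, which is upright. I could not measure the jaw forces directly.
- **Flap:** The camera put the bar within about 2 mm of directly above the hinge, which is about 0.02 rad from upright. It did not move over the last frames.
- **Small disagreement:** My planned arc ran slightly inside the real one. I corrected it on the way, but about 10 N of push toward the hinge remains at the grip. The bar ended about 7 mm nearer the fingertips than the grasp point, still held firmly.
- **Bystanders:** The arm stayed clear of the housing, gimbal and cap, and no unexpected contact showed in the forces. I did not re-measure their positions at the end.

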